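# Cover and register the vial docks

### The arm

A 6-joint arm with a two-finger parallel gripper is mounted at the origin on the work surface. World frame = base frame: x ahead of the robot, y to its left, z up, the work surface at z = 0. Lengths are in m, angles in rad, forces in N, time in s.
With the tool pointing down it reaches from about 0.35 to 0.725 m from the base axis. Payload 4.3 kg.
Tool frame: the origin (TCP) lies at the very end of the fingers, on their centre line; the grasp point (between the pads) lies 19 mm behind it; z points along the fingers, y is the line along which they close (so a half turn about z gives the same grasp; the last joint's range is limited). The gripper opens to 85 mm and grips with 20 to 120 N. Pads are 22 mm wide; open, the fingers measure 114 mm over their backs; the gripper's body (76 mm by 85 mm) begins 54 mm behind the grasp point. The pads swing forward as they close: fully open they stand 13 mm farther back than shut.
Start: joints at [1.211, 0.377, 0.081, 1.274, 0, 1.46], TCP at [0.142, 0.557, 0.231] pointing down, gripper open.
Joint ranges: [-2.72, 2.72], [-0.84, 1.66], [-1.02, 1.22], [-1.77, 2.12], [-1.37, 1.28], [-3.14, 3.14]. Speed limits (rad/s): [2.57, 2.57, 3.14, 3.14, 3.14, 3.14].

### API

Orientations are given as a 3x3 rotation matrix whose columns are the frame's x, y, z axes.
In Python, from workcell import telemetry, capture, camera_params, bot gives the robot as it stands.
- The arm moves only by the tool play_rows, never from a script. Its argument "steps" is text: rows parted by semicolons, each of 4 numbers parted by spaces: the shift along the world's x, y, z in m, then the turn about the world's z in degrees. In form: x y z turn; .... A call has 1 to 5 rows; each row is the pose to reach, as a shift and turn from the pose commanded when the call began; what a row does not reach only later rows make up. A row lasts 1/10 s, in which the tool goes at most 50 mm and 8.59 degrees, less where a joint would pass 70% of its speed; a pose out of reach is approached as far as the arm can. A call with a gripper value outside its range is refused whole. "hand" is the opening, from 0 (shut) to 1 (fully open), set as the call begins (left out, the last holds). The fingers move at their own pace and stop on an object; "squeeze" is the grip in N (left out, the last holds). Time passes only in rows, so rows that repeat a pose let the fingers close. It gives the time, the measured TCP pose, the force, the opening and the grip force at its end, in the units of the state.
- telemetry.get_obs(): the state, without advancing time (a new reading comes with each control period).
- capture(name): name is "scene" or "top" or "wrist"; returns the picture (400x640x3 uint8, blue, green, red); there is no depth.
- camera_params(name): a dict with "fovy" (degrees; the focal length in pixels is half the picture's height over the tangent of half this angle, whatever the lens; pixels are square), "cx", "cy" (the principal point, pixels), "k1" (the pictures are not rectified: a ray, as slopes to the right and down, at radius r is drawn at 1 + k1 r^2 times it, then the intrinsics apply), "R" (3x3) and "t" (3): a world point X has camera coordinates R X + t; the wrist camera has in their place "mount" (4x4, takes a point from camera to tool coordinates, whose origin is the TCP and whose axes are the flange's). Camera axes: x right, y down, z forward; pixel columns grow to the right and rows downward; lengths in m; the calibration is good to about 2 mm. A picture is of the moment at which its call begins: read the wrist's pose just before it. camera_params takes no time and is no camera call.
- bot.job_done(): hands the job in; it is judged then, once.
The state is a dict: "time_s": time; "joints": joint angles; "dq": joint speeds; "tau": joint torques, N m; "ee_pos": TCP position; "tool_rot": TCP orientation; "force": force on the tool from outside, world axes, zero at the start; "torque": the same for the moment, N m; "width": opening from 0.0 (shut) to 1.0 (fully open); "finger_force": force on a finger pad.
Only numpy, scipy, OpenCV 4.12 (cv2) and the standard library are available. Lean on these libraries where they do the work, as an engineer would, in place of code of your own. Each camera call takes 0.05 s, during which the arm holds its last target. There are 200 camera calls.

### The job

Put each loose cover plate on the vial dock of its own colour and press it down until it lies level and flush with the dock's walls. When all are down, pick up the barcode scanner and aim it at the label of each cover in turn, blue first, then green, yellow and red, holding it steady on each for a good second. Lay the scanner back flat in the middle of its pad, and leave the other things on the bench alone.

Things in the scene. Friction and masses are not known exactly. Their poses are not given: they have to be found in the camera images.
- cover_blue: blue flat cover plate, 110 x 60 x 12 mm, 0.14 kg, lying loose; white barcode label near one end of its top face. Origin: centre of its underside; x along its 110 mm length (towards the label), y along its 60 mm width, z up out of the top face. May be absent.
- label_blue (a point): centre of the 40 x 30 mm barcode label on the top face of the blue cover, 28 mm from the cover's middle towards +x, 12 mm above its underside.
- dock_blue: fixed vial dock with blue walls, 136 (x) x 86 (y) mm; origin: centre of its underside, z up. Its pocket, 116 x 66 mm, takes the blue cover lengthwise along x, either way round. End walls and four corner lips (16 mm of each long side), tops 40 mm up, bound it; between the lips each long side is open for 84 mm down to the base (top 14 mm up): room for fingers.
- carrier_blue (a joint): carrier of eight blue-capped vials in the blue dock, flat on top (104 x 56 mm), sliding down 0 to 0.008 m. At 0 its top is 36 mm up and a cover laid on it stands 8 mm proud of the walls; at 0.008, its stop, the cover is flush. Starts at 0 to 0.003. A slow press of about 10 N moves it (8 N friction, drag 100 N s/m); a cover's weight does not. It stays where left.
- cover_green: green flat cover plate, 110 x 60 x 12 mm, 0.14 kg, lying loose; white barcode label near one end of its top face. Origin: centre of its underside; x along its 110 mm length (towards the label), y along its 60 mm width, z up out of the top face. May be absent.
- label_green (a point): centre of the 40 x 30 mm barcode label on the top face of the green cover, 28 mm from the cover's middle towards +x, 12 mm above its underside.
- dock_green: fixed vial dock with green walls, 136 (x) x 86 (y) mm; origin: centre of its underside, z up. Its pocket, 116 x 66 mm, takes the green cover lengthwise along x, either way round. End walls and four corner lips (16 mm of each long side), tops 40 mm up, bound it; between the lips each long side is open for 84 mm down to the base (top 14 mm up): room for fingers.
- carrier_green (a joint): carrier of eight green-capped vials in the green dock, flat on top (104 x 56 mm), sliding down 0 to 0.008 m. At 0 its top is 36 mm up and a cover laid on it stands 8 mm proud of the walls; at 0.008, its stop, the cover is flush. Starts at 0 to 0.003. A slow press of about 10 N moves it (8 N friction, drag 100 N s/m); a cover's weight does not. It stays where left.
- cover_yellow: yellow flat cover plate, 110 x 60 x 12 mm, 0.14 kg, lying loose; white barcode label near one end of its top face. Origin: centre of its underside; x along its 110 mm length (towards the label), y along its 60 mm width, z up out of the top face. May be absent.
- label_yellow (a point): centre of the 40 x 30 mm barcode label on the top face of the yellow cover, 28 mm from the cover's middle towards +x, 12 mm above its underside.
- dock_yellow: fixed vial dock with yellow walls, 136 (x) x 86 (y) mm; origin: centre of its underside, z up. Its pocket, 116 x 66 mm, takes the yellow cover lengthwise along x, either way round. End walls and four corner lips (16 mm of each long side), tops 40 mm up, bound it; between the lips each long side is open for 84 mm down to the base (top 14 mm up): room for fingers.
- carrier_yellow (a joint): carrier of eight yellow-capped vials in the yellow dock, flat on top (104 x 56 mm), sliding down 0 to 0.008 m. At 0 its top is 36 mm up and a cover laid on it stands 8 mm proud of the walls; at 0.008, its stop, the cover is flush. Starts at 0 to 0.003. A slow press of about 10 N moves it (8 N friction, drag 100 N s/m); a cover's weight does not. It stays where left.
- cover_red: red flat cover plate, 110 x 60 x 12 mm, 0.14 kg, lying loose; white barcode label near one end of its top face. Origin: centre of its underside; x along its 110 mm length (towards the label), y along its 60 mm width, z up out of the top face. May be absent.
- label_red (a point): centre of the 40 x 30 mm barcode label on the top face of the red cover, 28 mm from the cover's middle towards +x, 12 mm above its underside.
- dock_red: fixed vial dock with red walls, 136 (x) x 86 (y) mm; origin: centre of its underside, z up. Its pocket, 116 x 66 mm, takes the red cover lengthwise along x, either way round. End walls and four corner lips (16 mm of each long side), tops 40 mm up, bound it; between the lips each long side is open for 84 mm down to the base (top 14 mm up): room for fingers.
- carrier_red (a joint): carrier of eight red-capped vials in the red dock, flat on top (104 x 56 mm), sliding down 0 to 0.008 m. At 0 its top is 36 mm up and a cover laid on it stands 8 mm proud of the walls; at 0.008, its stop, the cover is flush. Starts at 0 to 0.003. A slow press of about 10 N moves it (8 N friction, drag 100 N s/m); a cover's weight does not. It stays where left.
- scanner: barcode scanner, 0.23 kg, lying on its underside: white box handle 110 (x, -75 to +35) x 36 x 36 mm high; at its +x end a grey head 46 mm wide, up to 81 mm high, reaching x = 74 mm, its red window looking forwards and 45 degrees down. Origin on the underside, 20 mm ahead of the handle's middle; x forwards, z up. Hold it by the handle's sides near x = -10 mm. No trigger.
- scan_lens (a point): centre of the scanner's red window, at (63, 0, 34) mm in the scanner's frame; its z axis is the beam, which leaves the window along the scanner's +x and -z in equal parts (45 degrees down), y is the scanner's y. It reads a label that the beam meets at 40 to 160 mm from the window; 100 mm is best.
- scanner_pad: grey-blue rest pad of the scanner, 200 (x) x 110 (y) x 3 mm, fixed to the bench; origin at the centre of its underside.
- tip_box: pipette tip box with white lid, 100 x 66 x 50 mm, grey below; origin at the centre of its underside; leave alone.
- beaker: glass beaker, 70 mm across, 90 mm high; leave alone.
- marker: orange marker, 120 mm long, 14 mm thick, lying along its x; leave alone.
- cap_tray: open white cap tray, 100 x 80 x 25 mm; leave alone.
- reagent_can: white jar with red cap, 60 mm across, 70 mm high; leave alone.
There are look-alikes about, which are no part of the job. Of the things shaped like the cover_blue, the blue one is meant. Leave any pink look-alike of the cover_yellow alone.

How it is judged:
By the outcome, as a careful person would: the job done as asked, in the order asked, and still so for the second after the job is handed in, with the robot touching nothing.
Of cover_blue, cover_green, cover_yellow, cover_red only 3 to 4 are there at a start; the rules pass over those that are not, and their reading is None.
At some moment in a run one of cover_blue, cover_green, cover_yellow, cover_red may be knocked a few centimetres aside while the robot is not near it.
It also fails if it takes over 210 s, if anything falls off the work surface, if the arm or the gripper's body presses on something with over 40 N, if the wrist force passes 120 N, or if a joint passes its speed limit or range.

## Working session

There is one attempt and no reset: what is moved stays moved. The work goes in short steps, Python scripts to look and compute and a tool call to move; the robot and the scene stay as the last step left them, time stands still between calls to the robot, and variables do not carry over. Pictures are saved under pics/ and viewed, at most 14 in all, crops included, and the job is handed in when it is done.

Besides the shell and the picture viewer there is one more tool, called after "Request:" in YAML: its name, and indented under it one key for each argument. play_rows: Moves the arm, as the interface text tells. Its arguments: {"type":"object","properties":{"steps":{"type":"string"},"hand":{"type":"number"},"squeeze":{"type":"number"}},"required":["steps"]}

```bash
ls; mkdir -p pics; python3 - <<'E'
from workcell import telemetry,capture,camera_params
import cv2,numpy as np
for n in ("scene","top"):
    cv2.imwrite(f"pics/{n}0.png",capture(n))
for n in ("scene","top","wrist"): print(n,camera_params(n))
o=telemetry.get_obs();print(o)
E
```

```text
pics
scene {'fovy': 52.35388584159479, 'cx': 322.9697944730262, 'cy': 197.02169940061387, 'k1': 0.005650914312968673, 'R': array([[-0.42887953,  0.90332834, -0.00776291],
       [ 0.76585461,  0.35902588, -0.53344834],
       [-0.47909191, -0.23473033, -0.84579702]]), 't': array([ 0.18450363, -0.37238599,  1.48655327])}
top {'fovy': 46.40592436645698, 'cx': 327.12274964612357, 'cy': 210.5822141008695, 'k1': -0.12646559343463368, 'R': array([[-0.00674531, -0.99986948,  0.01468072],
       [-0.98471271,  0.00408625, -0.17413842],
       [ 0.17405571, -0.01563091, -0.98461174]]), 't': array([0.02048494, 0.53312791, 1.46138507])}
wrist {'fovy': 70.63105777465239, 'cx': 327.0889978299539, 'cy': 196.9384391185908, 'k1': -0.029117764893791857, 'mount': array([[ 2.06475632e-04, -9.65300632e-01, -2.61141050e-01,
         6.58119542e-02],
       [ 9.99999777e-01,  3.35459928e-05,  6.66665078e-04,
        -6.78504420e-04],
       [-6.34771985e-04, -2.61141129e-01,  9.65300424e-01,
        -1.43625561e-01],
       [ 0.00000000e+00,  0.00000000e+00,  0.00000000e+00,
         1.00000000e+00]])}
{'time_s': 0.1, 'joints': array([1.21071711e+00, 3.77979447e-01, 7.97723477e-02, 1.27442274e+00,
       2.00294637e-05, 1.46050079e+00]), 'dq': array([ 0.00050321, -0.00075523,  0.00331782,  0.00079811,  0.00161017,
       -0.00137301]), 'tau': array([ 6.57331329e-04, -4.64691854e+01,  2.70583105e+01,  1.20922094e-02,
       -1.43503039e-04,  1.48518245e-05]), 'ee_pos': array([0.14191244, 0.55660159, 0.23046533]), 'tool_rot': array([[-9.68965838e-01,  2.47193776e-01, -6.64779624e-04],
       [ 2.47194571e-01,  9.68964356e-01, -1.70886873e-03],
       [ 2.21726045e-04, -1.82016534e-03, -9.99998319e-01]]), 'force': array([ 0.24206361, -0.61917988, -0.68353448]), 'torque': array([ 0.04896403, -0.02990708, -0.05208787]), 'finger_force': 0.0, 'width': 0.9952389555412473}
```

View pics/top0.png

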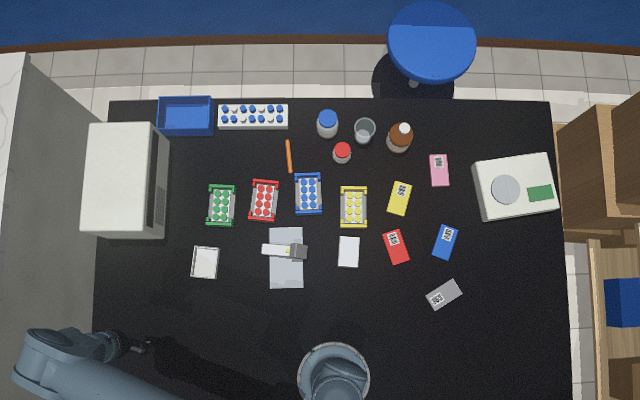

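View pics/scene0.png

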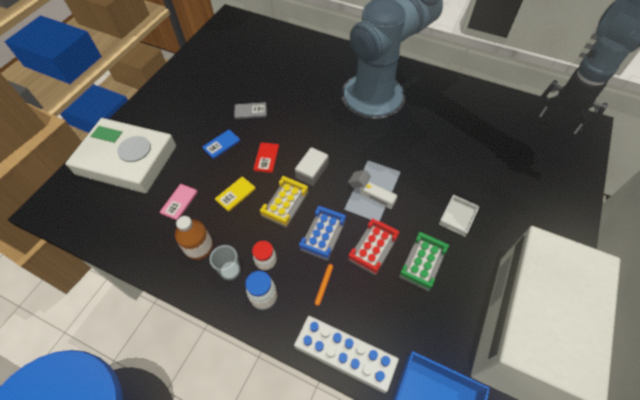

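Top view: blue cover (445,242), red cover (396,247), yellow cover (399,198), pink look-alike (439,170) and grey look-alike (444,294). The docks are green (221,205), red (264,200), blue (308,193) and yellow (353,206), with the scanner on its pad at (285,251). I see no green cover in either view. Next I'll measure everything from two views.

```bash
cat > h.py <<'E'
import numpy as np, cv2
from workcell import telemetry,capture,camera_params
HSV={'blue':((100,120,60),(125,255,255)),'yellow':((22,120,90),(33,255,255)),'green':((50,100,50),(85,255,255)),'red':((0,150,70),(8,255,255))}
def view(n):
    o=telemetry.get_obs(); P=camera_params(n); im=capture(n)
    if n=='wrist':
        M=P['mount']; Rt=o['tool_rot']; Rc=Rt@M[:3,:3]; c=o['ee_pos']+Rt@M[:3,3]
    else: Rc=P['R'].T; c=-Rc@P['t']
    return im,(P,Rc,c)
def ray(V,uv):
    P,Rc,c=V; f=200/np.tan(np.radians(P['fovy']/2)); uv=np.atleast_2d(uv).astype(float)
    K=np.array([[f,0,P['cx']],[0,f,P['cy']],[0,0,1]])
    n=cv2.undistortPoints(uv[:,None],K,np.array([P['k1'],0,0,0,0]))[:,0]
    return c,np.c_[n,np.ones(len(n))]@Rc.T
def onz(V,uv,z):
    c,d=ray(V,uv); return c+d*((z-c[2])/d[:,2])[:,None]
def proj(V,X):
    P,Rc,c=V; f=200/np.tan(np.radians(P['fovy']/2)); q=(np.atleast_2d(X)-c)@Rc; s=q[:,:2]/q[:,2:]
    return s*(1+P['k1']*(s**2).sum(1))[:,None]*f+[P['cx'],P['cy']]
def tri(V1,a,V2,b):
    c1,d1=ray(V1,a); c2,d2=ray(V2,b); out=[]
    for p,q in zip(d1,d2):
        s=np.linalg.lstsq(np.c_[p,-q],c2-c1,rcond=None)[0]; A=c1+s[0]*p;B=c2+s[1]*q
        out.append(np.r_[(A+B)/2,np.linalg.norm(A-B)])
    return np.array(out)
def mask(im,col):
    h=cv2.cvtColor(im,cv2.COLOR_BGR2HSV); m=cv2.inRange(h,*HSV[col])
    if col=='red': m|=cv2.inRange(h,(173,150,70),(180,255,255))
    return m
def blobs(im,col,amin=60):
    m=cv2.morphologyEx(mask(im,col),cv2.MORPH_CLOSE,np.ones((9,9)))
    cs=[c for c in cv2.findContours(m,cv2.RETR_EXTERNAL,cv2.CHAIN_APPROX_NONE)[0] if cv2.contourArea(c)>amin]
    return sorted(cs,key=cv2.contourArea,reverse=True)
def pose(o=None):
    o=o or telemetry.get_obs(); R=o['tool_rot']
    return o['time_s'],o['ee_pos'].round(4),'yaw_y',np.degrees(np.arctan2(R[1,1],R[0,1])).round(2),'F',o['force'].round(1),'w',round(o['width'],3),'ff',round(o['finger_force'],1)
E
python3 - <<'E'
from h import *
a,VA=view('top'); b,VB=view('scene')
for c in HSV:
    for n,im,V in(('top',a,VA),('scene',b,VB)):
        for k in blobs(im,c)[:7]:
            r=cv2.minAreaRect(k); print(c,n,np.round(r[0]),np.round(r[1]),cv2.contourArea(k),onz(V,r[0],0.02)[0,:2].round(3))
E
```

```text
blue top [320.  42.] [ 84. 639.] 27102.5 [1.151 0.04 ]
blue top [196. 115.] [80. 40.] 2386.0 [0.875 0.468]
blue top [622. 302.] [48. 35.] 1586.0 [ 0.216 -0.987]
blue top [308. 193.] [42. 26.] 741.5 [0.598 0.082]
blue top [444. 242.] [19. 34.] 595.0 [ 0.431 -0.368]
blue top [327. 118.] [18. 18.] 256.0 [0.86  0.015]
blue top [252. 113.] [26. 13.] 190.5 [0.879 0.274]
blue scene [ 61. 375.] [122.  48.] 4500.0 [ 1.202 -0.322]
blue scene [54. 48.] [73. 70.] 3776.5 [ 0.309 -1.231]
blue scene [441. 375.] [48. 96.] 2840.0 [0.818 0.493]
blue scene [ 94. 107.] [36. 60.] 1591.0 [ 0.492 -0.863]
blue scene [322. 230.] [32. 48.] 975.5 [0.591 0.073]
blue scene [221. 143.] [17. 36.] 562.5 [ 0.441 -0.368]
blue scene [258. 282.] [24. 25.] 479.0 [ 0.804 -0.015]
yellow top [353. 206.] [41. 26.] 733.5 [ 0.551 -0.068]
yellow top [399. 198.] [19. 33.] 568.0 [ 0.579 -0.222]
yellow scene [283. 199.] [31. 49.] 982.0 [ 0.545 -0.077]
yellow scene [235. 193.] [20. 40.] 699.0 [ 0.588 -0.221]
green top [220. 205.] [27. 42.] 734.5 [0.559 0.372]
green top [540. 193.] [14. 24.] 285.0 [ 0.598 -0.715]
green scene [425. 260.] [35. 48.] 1067.0 [0.552 0.368]
green scene [106. 134.] [25. 10.] 200.5 [ 0.57  -0.741]
red top [263. 200.] [26. 42.] 713.0 [0.575 0.229]
red top [395. 247.] [34. 19.] 582.0 [ 0.418 -0.205]
red top [342. 150.] [15. 16.] 180.0 [ 0.747 -0.035]
red scene [373. 244.] [33. 48.] 970.5 [0.568 0.223]
red scene [266. 157.] [21. 32.] 568.0 [ 0.428 -0.206]
red scene [262. 249.] [19. 20.] 299.5 [ 0.716 -0.052]
```

Request:
play_rows:
  steps: "0.16 -0.18 0.05 14.3;0.16 -0.18 0.05 14.3;0.16 -0.18 0.05 14.3;0.16 -0.18 0.05 14.3;0.16 -0.18 0.05 14.3"
  hand: 1
  squeeze: 60

```text
time_s: 0.7
ee_pos: [0.303, 0.3755, 0.2817]
tool_rot: [[-1.0, -0.0, 0.0], [-0.0, 1.0, 0.0], [-0.0, 0.0, -1.0]]
force: [1.3, -0.2, 0.4]
width: 0.999
finger_force: 0.0
```

Request:
play_rows:
  steps: "0.16 -0.18 0.05 0;0.16 -0.18 0.05 0;0.16 -0.18 0.05 0;0.16 -0.18 0.05 0;0.16 -0.18 0.05 0"

```text
time_s: 1.2
ee_pos: [0.4633, 0.1952, 0.3318]
tool_rot: [[-1.0, 0.001, 0.0], [0.001, 1.0, 0.0], [-0.0, 0.0, -1.0]]
force: [0.7, 0.5, -0.2]
width: 1.001
finger_force: 0.0
```

```bash
python3 - <<'E'
from h import *
print(pose())
a,V=view('wrist'); cv2.imwrite('pics/w1.png',a); np.save('w1.npy',a)
print(telemetry.get_obs()['joints'].round(2))
E
```

```text
(1.2, array([0.4633, 0.1952, 0.3318]), 'yaw_y', np.float64(89.95), 'F', array([ 0.7,  0.5, -0.2]), 'w', 1.001, 'ff', 0.0)
[ 0.26  0.23  0.13  1.47 -0.01  0.27]
```

View pics/w1.png

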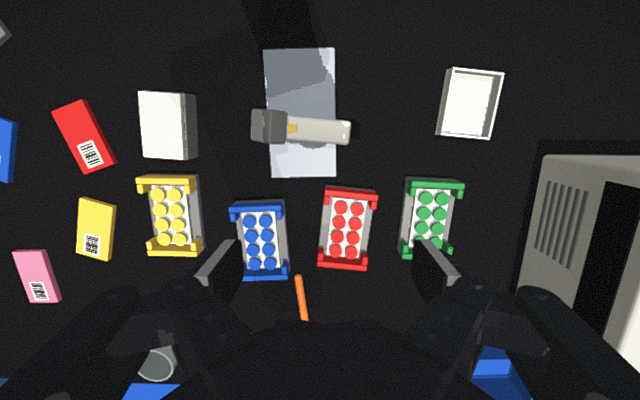

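The wrist view shows the red cover (85,137), yellow cover (96,229), pink look-alike (37,276), blue cover at the left edge (5,150), and all four docks. The scanner lies across the pad with its head at (268,125) and handle to (350,132). Next I'll view from over the covers.

Request:
play_rows:
  steps: "-0.03 -0.19 0 0;-0.03 -0.19 0 0;-0.03 -0.19 0 0;-0.03 -0.19 0 0;-0.03 -0.19 0 0"

```text
time_s: 1.75
ee_pos: [0.4312, 0.0034, 0.3313]
tool_rot: [[-1.0, 0.007, -0.0], [0.007, 1.0, -0.001], [0.0, -0.001, -1.0]]
force: [-0.4, 1.0, -0.1]
width: 1.002
finger_force: 0.0
```

```bash
cat >> h.py <<'E'
def caps(im,V,col,xy):
    """centroids of the 8 caps near dock at xy"""
    n,l,s,c=cv2.connectedComponentsWithStats(mask(im,col))
    out=[]
    for i in range(1,n):
        x,y,w,h,A=s[i]
        if 60<A<900 and max(w,h)<1.6*min(w,h) and A>0.6*w*h:
            p=onz(V,c[i],0.034)[0,:2]
            if np.linalg.norm(p-xy)<0.075: out.append(c[i])
    return np.array(out)
def hd(d): return np.degrees(np.arctan2(d[1],d[0]))
def rect(P):
    P=np.asarray(P,np.float32); r=cv2.minAreaRect(P*1000); b=cv2.boxPoints(r); e=b[1]-b[0];g=b[2]-b[1]
    L=e if np.linalg.norm(e)>np.linalg.norm(g) else g
    return np.array(r[0])/1000,sorted(np.round(r[1],1)),hd(L)
E
python3 - <<'E'
from h import *
import pickle
print(pose())
a,V=view('wrist'); cv2.imwrite('pics/w2.png',a)
D={'blue':(.594,.078),'yellow':(.548,-.072),'red':(.57,.225),'green':(.556,.37)}
for c,xy in D.items():
    k=caps(a,V,c,np.array(xy)); 
    if len(k): print('dock',c,len(k),onz(V,k.mean(0),.034)[0].round(4),rect(onz(V,k,.034)[:,:2]))
for c in('blue','yellow','red'):
    for k in blobs(a,c,1200):
        print('blob',c,cv2.contourArea(k),[x for x in rect(onz(V,k[:,0],.012)[:,:2])])
E
```

```text
(1.75, array([0.4312, 0.0034, 0.3313]), 'yaw_y', np.float64(89.57), 'F', array([-0.4,  1. , -0.1]), 'w', 1.002, 'ff', 0.0)
dock red 6 [0.5608 0.2274 0.034 ] (array([0.56137158, 0.22710506]), [np.float64(27.4), np.float64(52.1)], np.float32(-6.160115))
blob blue 2888.0 [array([0.60921393, 0.08395503]), [np.float64(93.8), np.float64(154.1)], np.float32(2.4076705)]
blob blue 2473.0 [array([ 0.43554871, -0.36977936]), [np.float64(67.1), np.float64(114.5)], np.float32(-21.157852)]
blob yellow 3013.0 [array([ 0.56063519, -0.07388515]), [np.float64(94.0), np.float64(152.2)], np.float32(-1.2691904)]
blob yellow 1267.0 [array([ 0.58258063, -0.22382155]), [np.float64(62.7), np.float64(115.5)], np.float32(-16.762655)]
blob red 2524.5 [array([ 0.42092847, -0.20693063]), [np.float64(64.8), np.float64(111.8)], np.float32(17.892477)]
blob red 1965.0 [array([0.57604639, 0.23725104]), [np.float64(102.3), np.float64(132.3)], np.float32(-6.132604)]
```

View pics/w2.png

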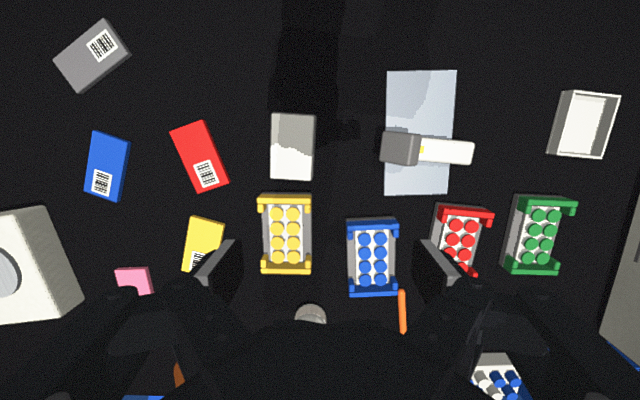

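The second wrist view shows the blue cover (107,166), red (200,157), yellow (200,245, partly behind a finger), grey look-alike (92,55) and pink (133,280). The blue candidates are the blue cover (107,166), grey plate (92,55) and blue dock (372,257), so I choose (107,166). Next is a hover above it.

```bash
cat >> h.py <<'E'
import pickle
def look(name):
    im,V=view('wrist'); pickle.dump((im,V),open(name+'.pkl','wb')); return im,V
def load(name): return pickle.load(open(name+'.pkl','rb'))
def cover(im,V,col,xy,z=.012):
    """contour of the cover near xy, its rectangle on plane z, label centre (px)"""
    for k in blobs(im,col,400):
        r=rect(onz(V,k[:,0],z)[:,:2])
        if np.linalg.norm(r[0]-xy)<0.05: break
    else: return None
    ins=np.zeros(im.shape[:2],np.uint8); cv2.drawContours(ins,[cv2.convexHull(k)],-1,255,-1); ins=cv2.erode(ins,np.ones((3,3)))
    h=cv2.cvtColor(im,cv2.COLOR_BGR2HSV); w=((h[...,1]<90)&(ins>0)).astype(np.uint8)
    w=cv2.morphologyEx(w,cv2.MORPH_CLOSE,np.ones((7,7)))
    c=max(cv2.findContours(w,cv2.RETR_EXTERNAL,cv2.CHAIN_APPROX_NONE)[0],key=cv2.contourArea)
    return r,np.array(cv2.minAreaRect(c)[0])
def caps(im,V,col,xy):
    m=cv2.erode(mask(im,col),cv2.getStructuringElement(cv2.MORPH_ELLIPSE,(5,5)))
    n,l,s,c=cv2.connectedComponentsWithStats(m); out=[]
    for i in range(1,n):
        x,y,w,h,A=s[i]
        if A>12 and max(w,h)<2*min(w,h) and A>0.5*w*h and np.linalg.norm(onz(V,c[i],.034)[0,:2]-xy)<.06: out.append(c[i])
    return np.array(out)
E
python3 - <<'E'
from h import *
a,V=look('w2')
D={'blue':(.594,.08),'yellow':(.547,-.074),'red':(.57,.228),'green':(.556,.37)}
for c,xy in D.items():
    k=caps(a,V,c,np.array(xy)); 
    if len(k): print('dock',c,len(k),onz(V,k.mean(0),.034)[0].round(4),rect(onz(V,k,.034)[:,:2]))
print(cover(a,V,'blue',(.435,-.37)),cover(a,V,'red',(.42,-.207)))
E
```

```text
dock blue 6 [0.5837 0.0787 0.034 ] (array([0.58396588, 0.07863618]), [np.float64(27.1), np.float64(52.0)], np.float32(2.7249496))
dock yellow 8 [ 0.551  -0.0696  0.034 ] (array([ 0.55176013, -0.0695104 ]), [np.float64(27.4), np.float64(79.3)], np.float32(-1.4798634))
dock red 5 [0.5565 0.2303 0.034 ] (array([0.56156177, 0.22707747]), [np.float64(27.6), np.float64(52.4)], np.float32(-6.3900113))
dock green 6 [0.5448 0.3675 0.034 ] (array([0.54503772, 0.36748169]), [np.float64(27.5), np.float64(52.1)], np.float32(-3.1454115))
((array([ 0.43561053, -0.36996301]), [np.float64(67.1), np.float64(114.7)], np.float32(-21.236525)), array([ 99.22973633, 181.62161255])) ((array([ 0.42108203, -0.20697491]), [np.float64(64.9), np.float64(111.9)], np.float32(17.798164)), array([204.07217407, 172.91236877]))
```

Request:
play_rows:
  steps: "0 -0.19 -0.07 -21;0 -0.19 -0.07 -21;0 -0.19 -0.07 -21;0 -0.19 -0.07 -21;0 -0.19 -0.07 -21"

```text
time_s: 2.35
ee_pos: [0.4319, -0.1851, 0.2586]
tool_rot: [[-0.932, 0.362, -0.003], [0.362, 0.932, 0.001], [0.003, -0.001, -1.0]]
force: [-0.5, 1.2, -0.4]
width: 0.999
finger_force: 0.0
```

Request:
play_rows:
  steps: "0 -0.18 -0.06 0;0 -0.18 -0.06 0;0 -0.18 -0.06 0;0 -0.18 -0.06 0;0 -0.18 -0.06 0"

```text
time_s: 2.85
ee_pos: [0.4328, -0.3645, 0.1988]
tool_rot: [[-0.933, 0.36, -0.002], [0.36, 0.933, 0.001], [0.002, 0.001, -1.0]]
force: [-0.0, 0.8, 0.1]
width: 1.002
finger_force: 0.0
```

```bash
python3 - <<'E'
from h import *
print(pose())
a,V=look('w3'); r,l=cover(a,V,'blue',(.435,-.37))
print(r,l,onz(V,l,.012))
b,W=load('w2'); r2,l2=cover(b,W,'blue',(.435,-.37)); print(tri(V,l,W,l2))
u,v=proj(V,[r[0][0],r[0][1],.012])[0].astype(int); v0=max(v-130,0);u0=max(u-160,0)
cv2.imwrite('pics/c1.png',a[v0:v0+260,u0:u0+320])
E
```

```text
(2.85, array([ 0.4328, -0.3645,  0.1988]), 'yaw_y', np.float64(68.89), 'F', array([-0. ,  0.8,  0.1]), 'w', 1.002, 'ff', 0.0)
(array([ 0.43526593, -0.37263486]), [np.float64(61.4), np.float64(111.1)], np.float32(-21.11616)) [321.5 205. ] [[ 0.46141661 -0.38319173  0.012     ]]
[[ 0.46148008 -0.38313523  0.01267997  0.0004813 ]]
```

View pics/c1.png

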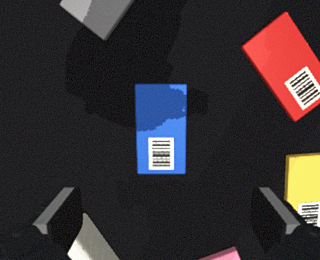

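The crop shows the blue cover mid-picture with its label towards the +x end. It is the right one, 12.7 mm high at (0.4353,-0.3730), heading -21.1°.

Request:
play_rows:
  steps: "0.002 -0.008 -0.15 0;0.002 -0.008 -0.15 0;0.002 -0.008 -0.15 0;0.002 -0.008 -0.17 0;0.002 -0.008 -0.18 0"
  hand: 0.82

```text
time_s: 3.4
ee_pos: [0.434, -0.3667, 0.0193]
tool_rot: [[-0.935, 0.355, -0.003], [0.355, 0.935, 0.004], [0.004, 0.003, -1.0]]
force: [-0.5, -0.9, 0.5]
width: 0.819
finger_force: 0.0
```

Request:
play_rows:
  steps: "0 0 -0.004 0;0 0 -0.008 0;0 0 -0.011 0;0 0 -0.013 0;0 0 -0.013 0"

```text
time_s: 3.9
ee_pos: [0.4345, -0.3712, 0.0089]
tool_rot: [[-0.933, 0.359, 0.001], [0.359, 0.933, -0.001], [-0.001, -0.0, -1.0]]
force: [0.7, 0.2, -0.2]
width: 0.817
finger_force: 0.0
```

Request:
play_rows:
  steps: "0 -0.001 -0.003 0;0 -0.001 -0.005 0;0 -0.001 -0.006 0;0 -0.001 -0.006 0;0 -0.001 -0.006 0"

```text
time_s: 4.4
ee_pos: [0.4341, -0.3718, 0.0023]
tool_rot: [[-0.933, 0.359, -0.0], [0.359, 0.933, 0.0], [0.0, 0.0, -1.0]]
force: [0.8, -0.5, 1.1]
width: 0.819
finger_force: 0.0
```

```bash
python3 - <<'E'
from h import *
print(pose()); a,V=look('w4'); cv2.imwrite('pics/w4.png',a[120:400,120:540]); print(pose())
E
```

```text
(4.4, array([ 0.4341, -0.3718,  0.0023]), 'yaw_y', np.float64(68.98), 'F', array([ 0.8, -0.5,  1.1]), 'w', 0.819, 'ff', 0.0)
(4.45, array([ 0.4342, -0.3718,  0.0023]), 'yaw_y', np.float64(68.99), 'F', array([ 0.3, -0.1,  0. ]), 'w', 0.821, 'ff', 0.0)
```

View pics/w4.png

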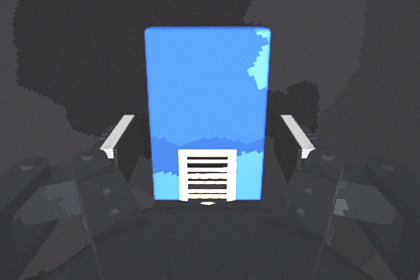

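Request:
play_rows:
  steps: "0 0 -0.002 0;0 0 -0.004 0;0 0 -0.005 0;0 0 -0.005 0;0 0 -0.005 0"

```text
time_s: 4.95
ee_pos: [0.4341, -0.3717, -0.0028]
tool_rot: [[-0.934, 0.359, -0.0], [0.359, 0.934, 0.0], [0.0, 0.0, -1.0]]
force: [-0.0, -0.5, -1.0]
width: 0.819
finger_force: 0.0
```

Request:
play_rows:
  steps: "0 0 0 0;0 0 0 0;0 0 0 0;0 0 0 0;0 0 0 0"
  hand: 0.5
  squeeze: 60

```text
time_s: 5.45
ee_pos: [0.4345, -0.3722, -0.0021]
tool_rot: [[-0.933, 0.359, 0.001], [0.359, 0.933, -0.001], [-0.001, -0.0, -1.0]]
force: [-1.6, 0.5, 5.0]
width: 0.683
finger_force: 64.9
```

Gripped at 65 N. Before carrying I'll fix the dock poses from views w1 and w2, and lift meanwhile.

Request:
play_rows:
  steps: "0 0 0.02 0;0 0 0.05 0;0 0 0.1 0;0 0 0.15 0;0 0 0.15 0"

```text
time_s: 5.95
ee_pos: [0.4375, -0.3753, 0.1545]
tool_rot: [[-0.933, 0.358, 0.009], [0.358, 0.934, -0.009], [-0.011, -0.005, -1.0]]
force: [1.2, -1.4, -0.9]
width: 0.676
finger_force: 64.8
```

```bash
python3 - <<'E'
from h import *
print(pose())
P=camera_params('wrist');M=P['mount'];R=np.array([[-1,.001,0],[.001,1,0],[0,0,-1.]])
A=np.load('w1.npy');VA=(P,R@M[:3,:3],np.array([.4633,.1952,.3318])+R@M[:3,3])
B,VB=load('w2')
D={'blue':(.594,.08),'yellow':(.547,-.074),'red':(.57,.228),'green':(.556,.37)}
for c,xy in D.items():
    for n,im,V in(('w1',A,VA),('w2',B,VB)):
        k=caps(im,V,c,np.array(xy)); print(c,n,len(k))
        if len(k)>3: 
            p=onz(V,k,.034)[:,:2]; r=rect(p); print(r[0].round(4),r[1:],p[:,0].min().round(4),p[:,0].max().round(4))
E
```

```text
(5.95, array([ 0.4375, -0.3753,  0.1545]), 'yaw_y', np.float64(68.99), 'F', array([ 1.2, -1.4, -0.9]), 'w', 0.676, 'ff', 64.8)
blue w1 6
[0.5841 0.0792] ([np.float64(27.2), np.float64(52.1)], np.float32(2.4712977)) 0.5578 0.6107
blue w2 6
[0.584  0.0786] ([np.float64(27.1), np.float64(52.0)], np.float32(2.7249496)) 0.5574 0.6104
yellow w1 7
[ 0.5518 -0.0694] ([np.float64(27.4), np.float64(79.4)], np.float32(-1.1592317)) 0.5122 0.5917
yellow w2 8
[ 0.5518 -0.0695] ([np.float64(27.4), np.float64(79.3)], np.float32(-1.4798634)) 0.5119 0.5911
red w1 6
[0.5613 0.2273] ([np.float64(27.1), np.float64(52.2)], np.float32(-6.4080796)) 0.5339 0.5886
red w2 5
[0.5616 0.2271] ([np.float64(27.6), np.float64(52.4)], np.float32(-6.3900113)) 0.5343 0.5891
green w1 6
[0.5452 0.3674] ([np.float64(27.4), np.float64(52.1)], np.float32(-2.7646341)) 0.5187 0.5719
green w2 6
[0.545  0.3675] ([np.float64(27.5), np.float64(52.1)], np.float32(-3.1454115)) 0.5185 0.5717
```

Docks: blue (0.597,0.0795, 2.6°), yellow (0.5518,-0.0695, -1.4°), red (0.5743,0.2258, -6.4°). The two views agree, so the caps are about 34 mm high.

Request:
play_rows:
  steps: "0.08 0.226 0 23.6;0.08 0.226 0 23.6;0.08 0.226 0 23.6;0.08 0.226 0 23.6;0.08 0.226 0 23.6"

```text
time_s: 6.45
ee_pos: [0.5138, -0.1429, 0.146]
tool_rot: [[-0.999, -0.046, -0.002], [-0.046, 0.999, 0.001], [0.002, 0.001, -1.0]]
force: [1.0, -1.0, -2.0]
width: 0.681
finger_force: 64.8
```

Request:
play_rows:
  steps: "0.081 0.226 -0.07 0;0.081 0.226 -0.07 0;0.081 0.226 -0.07 0;0.081 0.226 -0.07 0;0.081 0.226 -0.07 0"

```text
time_s: 6.95
ee_pos: [0.5946, 0.0821, 0.0754]
tool_rot: [[-0.999, -0.045, -0.002], [-0.045, 0.999, -0.0], [0.002, -0.0, -1.0]]
force: [0.1, -0.5, -0.5]
width: 0.681
finger_force: 64.9
```

Request:
play_rows:
  steps: "0 0 0 0;0 0 0 0;0 0 0 0"

```text
time_s: 7.25
ee_pos: [0.5944, 0.0793, 0.0768]
tool_rot: [[-0.999, -0.044, -0.001], [-0.044, 0.999, -0.0], [0.001, -0.0, -1.0]]
force: [0.5, 0.2, -0.1]
width: 0.68
finger_force: 64.9
```

```bash
python3 - <<'E'
from h import *
print(pose()); a,V=look('w5'); cv2.imwrite('pics/w5.png',a)
k=caps(a,V,'blue',np.array([.597,.0795])); print(len(k))
E
```

```text
(7.25, array([0.5944, 0.0793, 0.0768]), 'yaw_y', np.float64(92.55), 'F', array([ 0.5,  0.2, -0.1]), 'w', 0.68, 'ff', 64.9)
1
```

View pics/w5.png

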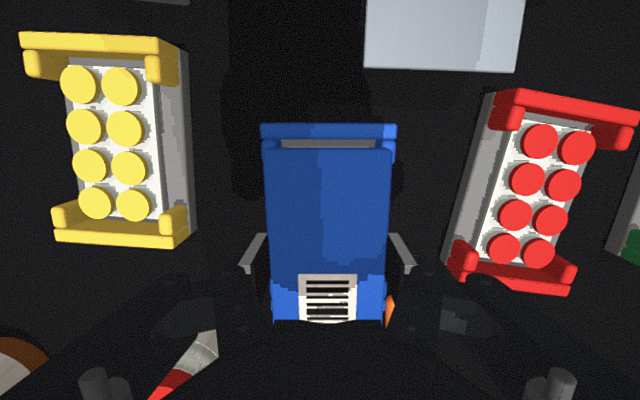

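The held blue cover sits squarely over the blue dock (walls at columns 261–396, cover 265–391).

Request:
play_rows:
  steps: "0.0015 0 -0.02 0;0.0015 0 -0.03 0;0.0015 0 -0.035 0;0.0015 0 -0.037 0;0.0015 0 -0.037 0"

```text
time_s: 7.8
ee_pos: [0.5965, 0.0797, 0.0404]
tool_rot: [[-0.999, -0.045, -0.0], [-0.045, 0.999, 0.0], [0.0, 0.0, -1.0]]
force: [-0.1, -0.6, -0.8]
width: 0.679
finger_force: 64.9
```

Request:
play_rows:
  steps: "0 0 -0.001 0;0 0 -0.002 0;0 0 -0.003 0;0 0 -0.004 0;0 0 -0.005 0"

```text
time_s: 8.3
ee_pos: [0.5967, 0.0802, 0.0353]
tool_rot: [[-0.999, -0.045, 0.0], [-0.045, 0.999, 0.0], [-0.0, 0.0, -1.0]]
force: [0.3, -0.1, -1.5]
width: 0.677
finger_force: 64.9
```

Request:
play_rows:
  steps: "0 0 -0.001 0;0 0 -0.002 0;0 0 -0.003 0;0 0 -0.004 0;0 0 -0.005 0"

```text
time_s: 8.8
ee_pos: [0.5967, 0.0801, 0.031]
tool_rot: [[-0.999, -0.045, 0.0], [-0.045, 0.999, 0.0], [-0.0, 0.0, -1.0]]
force: [-3.0, 0.4, 7.1]
width: 0.68
finger_force: 65.7
```

Request:
play_rows:
  steps: "0 0 -0.001 0;0 0 -0.002 0;0 0 -0.003 0;0 0 -0.004 0;0 0 -0.005 0"

```text
time_s: 9.3
ee_pos: [0.5966, 0.0801, 0.0265]
tool_rot: [[-0.999, -0.045, 0.001], [-0.045, 0.999, 0.0], [-0.001, 0.0, -1.0]]
force: [-3.3, -0.9, 7.4]
width: 0.681
finger_force: 65.8
```

Request:
play_rows:
  steps: "0 0 -0.001 0;0 0 -0.001 0;0 0 -0.001 0"

```text
time_s: 9.6
ee_pos: [0.5966, 0.0801, 0.0258]
tool_rot: [[-0.999, -0.045, 0.001], [-0.045, 0.999, 0.0], [-0.001, -0.0, -1.0]]
force: [-3.1, -0.2, 9.5]
width: 0.676
finger_force: 66.0
```

Request:
play_rows:
  steps: "0 0 0 0;0 0 0 0;0 0 0 0;0 0 0.02 0;0 0 0.05 0"
  hand: 0.85

```text
time_s: 10.1
ee_pos: [0.5945, 0.08, 0.0725]
tool_rot: [[-0.999, -0.045, -0.005], [-0.045, 0.999, -0.0], [0.005, 0.0, -1.0]]
force: [0.1, 0.9, 0.1]
width: 0.851
finger_force: 0.0
```

Request:
play_rows:
  steps: "0 0 0.01 0;0 0 0.01 0;0 0 0.01 0;0 0 0.01 0;0 0 0.01 0"
  hand: 0

```text
time_s: 10.6
ee_pos: [0.5955, 0.0801, 0.0828]
tool_rot: [[-0.999, -0.045, -0.003], [-0.045, 0.999, -0.0], [0.003, 0.0, -1.0]]
force: [0.1, -0.8, 0.4]
width: 0.007
finger_force: 0.0
```

Request:
play_rows:
  steps: "0 0 0 0;0 0 -0.02 0;0 0 -0.035 0;0 0 -0.038 0;0 0 -0.04 0"

```text
time_s: 11.1
ee_pos: [0.5961, 0.0801, 0.0438]
tool_rot: [[-0.999, -0.045, -0.001], [-0.045, 0.999, 0.0], [0.001, 0.0, -1.0]]
force: [1.2, 0.4, 0.5]
width: 0.002
finger_force: 0.0
```

Request:
play_rows:
  steps: "0 0 -0.002 0;0 0 -0.003 0;0 0 -0.004 0;0 0 -0.005 0;0 0 -0.005 0"

```text
time_s: 11.6
ee_pos: [0.5971, 0.0801, 0.0401]
tool_rot: [[-0.999, -0.045, 0.001], [-0.045, 0.999, 0.0], [-0.001, 0.0, -1.0]]
force: [-0.6, 0.5, 2.7]
width: -0.001
finger_force: 1.5
```

Request:
play_rows:
  steps: "0 0 -0.001 0;0 0 -0.002 0;0 0 -0.002 0;0 0 -0.002 0"

```text
time_s: 12.0
ee_pos: [0.5971, 0.0802, 0.0399]
tool_rot: [[-0.999, -0.045, 0.002], [-0.045, 0.999, 0.0], [-0.002, -0.0, -1.0]]
force: [-5.2, -1.0, 14.9]
width: -0.002
finger_force: 7.9
```

Blue is flush: the tip stopped at 39.9 mm under 15 N. Yellow is next.

Request:
play_rows:
  steps: "0 0 0.05 0;0 0 0.1 -5;-0.005 -0.05 0.14 -10;-0.01 -0.1 0.16 -19;-0.01 -0.15 0.16 -19"
  hand: 0.82

```text
time_s: 12.5
ee_pos: [0.5886, -0.0543, 0.1992]
tool_rot: [[-0.959, 0.283, 0.006], [0.283, 0.959, -0.001], [-0.006, 0.001, -1.0]]
force: [2.0, 1.2, -0.2]
width: 0.817
finger_force: 0.0
```

Request:
play_rows:
  steps: "-0.005 -0.15 0 0;-0.005 -0.15 0 0;-0.005 -0.15 0 0;-0.005 -0.15 0 0;-0.005 -0.15 0 0"

```text
time_s: 13.0
ee_pos: [0.5817, -0.2046, 0.1951]
tool_rot: [[-0.958, 0.285, -0.0], [0.285, 0.958, 0.001], [0.0, 0.001, -1.0]]
force: [-0.5, -0.5, -0.0]
width: 0.818
finger_force: 0.0
```

```bash
python3 - <<'E'
from h import *
print(pose()); a,V=look('w6')
for xy,c in(((.583,-.224),'yellow'),((.42,-.207),'red')):
    q=cover(a,V,c,np.array(xy))
    if q: print(c,q,onz(V,q[1],.012)[0])
b,W=load('w3'); print(cover(b,W,'red',np.array((.42,-.207))))
q2=cover(b,W,'yellow',np.array((.583,-.224))); print(q2)
k=caps(a,V,'yellow',np.array([.5518,-.0695])); print(len(k)); 
if len(k)>3: print(rect(onz(V,k,.034)[:,:2]))
E
```

```text
(13.0, array([ 0.5817, -0.2046,  0.1951]), 'yaw_y', np.float64(73.44), 'F', array([-0.5, -0.5, -0. ]), 'w', 0.818, 'ff', 0.0)
yellow ((array([ 0.58423761, -0.22526175]), [np.float64(60.7), np.float64(110.8)], np.float32(-16.957808)), array([311.5, 208. ])) [ 0.61109761 -0.23342318  0.012     ]
red ((array([ 0.4204812, -0.2079135]), [np.float64(62.8), np.float64(113.8)], np.float32(17.677864)), array([295.92306519,  58.38462448])) [ 0.44711618 -0.19962084  0.012     ]
((array([ 0.42123578, -0.20937074]), [np.float64(62.4), np.float64(111.8)], np.float32(18.197023)), array([465.20288086, 139.70423889]))
((array([ 0.58175928, -0.22585548]), [np.float64(64.0), np.float64(112.2)], np.float32(-16.742725)), array([470.5, 265. ]))
8
(array([ 0.55132129, -0.0697282 ]), [np.float64(27.3), np.float64(78.3)], np.float32(-1.3554828))
```

Request:
play_rows:
  steps: "0.002 -0.005 -0.13 -0.4;0.002 -0.005 -0.13 -0.4;0.002 -0.005 -0.13 -0.4;0.002 -0.005 -0.16 -0.4;0.002 -0.005 -0.175 -0.4"

```text
time_s: 13.55
ee_pos: [0.5821, -0.2052, 0.0174]
tool_rot: [[-0.958, 0.286, -0.004], [0.286, 0.958, 0.003], [0.005, 0.001, -1.0]]
force: [-0.4, 0.2, 0.5]
width: 0.819
finger_force: 0.0
```

Request:
play_rows:
  steps: "0 0 0 0;0 0 0 0;0 0 0 0"

```text
time_s: 13.85
ee_pos: [0.5854, -0.2082, 0.0221]
tool_rot: [[-0.958, 0.288, 0.003], [0.288, 0.958, -0.001], [-0.003, -0.0, -1.0]]
force: [-0.2, 0.4, 0.1]
width: 0.823
finger_force: 0.0
```

```bash
python3 - <<'E'
from h import *
a,V=load('w6'); b,W=load('w3')
c=load('w2')
for n,xy in(('yellow',(.583,-.224)),('red',(.42,-.207))):
    print(tri(V,cover(a,V,n,xy)[1],W,cover(b,W,n,xy)[1]))
E
```

```text
[[ 0.60961057 -0.23216759  0.01228538  0.00355251]]
[[ 4.47524553e-01 -1.99621694e-01  1.35555363e-02  1.84364640e-04]]
```

Request:
play_rows:
  steps: "-0.001 -0.017 0 0;-0.001 -0.017 0 0;-0.001 -0.017 0 0;-0.001 -0.017 0 0"

```text
time_s: 14.25
ee_pos: [0.5831, -0.2258, 0.0207]
tool_rot: [[-0.957, 0.29, 0.0], [0.29, 0.957, 0.0], [-0.0, 0.0, -1.0]]
force: [-0.6, 0.2, -0.2]
width: 0.825
finger_force: 0.0
```

Request:
play_rows:
  steps: "0.001 0.0005 -0.01 0;0.001 0.0005 -0.018 0;0.001 0.0005 -0.022 0;0.001 0.0005 -0.023 0;0.001 0.0005 -0.023 0"

```text
time_s: 14.75
ee_pos: [0.5837, -0.2247, -0.003]
tool_rot: [[-0.957, 0.289, -0.001], [0.289, 0.957, 0.001], [0.001, 0.0, -1.0]]
force: [0.3, 0.8, 0.3]
width: 0.823
finger_force: 0.0
```

Request:
play_rows:
  steps: "0 0 0 0;0 0 0 0;0 0 0 0;0 0 0 0;0 0 0 0"
  hand: 0.5
  squeeze: 60

```text
time_s: 15.25
ee_pos: [0.5846, -0.2252, -0.0019]
tool_rot: [[-0.957, 0.289, 0.001], [0.289, 0.957, -0.0], [-0.001, -0.0, -1.0]]
force: [-1.0, 0.3, 4.0]
width: 0.678
finger_force: 65.2
```

Request:
play_rows:
  steps: "0 0 0.03 0;0 0 0.08 0;0 0 0.1 8;-0.01 0.04 0.1 15.6;-0.02 0.085 0.1 15.6"

```text
time_s: 15.75
ee_pos: [0.5648, -0.1407, 0.0982]
tool_rot: [[-1.0, 0.022, 0.003], [0.022, 1.0, -0.001], [-0.003, -0.001, -1.0]]
force: [0.6, 0.5, -1.4]
width: 0.681
finger_force: 64.9
```

Request:
play_rows:
  steps: "-0.013 0.045 -0.01 0;-0.013 0.07 -0.02 0;-0.013 0.07 -0.03 0;-0.013 0.07 -0.03 0;-0.013 0.07 -0.03 0"

```text
time_s: 16.25
ee_pos: [0.551, -0.0708, 0.0672]
tool_rot: [[-1.0, 0.022, -0.001], [0.022, 1.0, -0.0], [0.001, -0.0, -1.0]]
force: [-0.2, 0.2, -1.4]
width: 0.685
finger_force: 64.9
```

Request:
play_rows:
  steps: "0 0 0 0;0 0 0 0"

```text
time_s: 16.45
ee_pos: [0.5517, -0.0711, 0.068]
tool_rot: [[-1.0, 0.023, 0.001], [0.023, 1.0, -0.0], [-0.001, -0.0, -1.0]]
force: [0.3, -0.3, -1.3]
width: 0.683
finger_force: 64.9
```

Request:
play_rows:
  steps: "0 0.001 -0.015 0;0 0.001 -0.023 0;0 0.001 -0.028 0;0 0.001 -0.031 0;0 0.001 -0.032 0"

```text
time_s: 16.95
ee_pos: [0.5509, -0.0691, 0.0353]
tool_rot: [[-1.0, 0.021, -0.0], [0.021, 1.0, 0.0], [0.0, 0.0, -1.0]]
force: [0.3, 0.6, -1.2]
width: 0.683
finger_force: 64.9
```

Request:
play_rows:
  steps: "0 0 -0.001 0;0 0 -0.002 0;0 0 -0.003 0;0 0 -0.004 0;0 0 -0.005 0"

```text
time_s: 17.45
ee_pos: [0.5513, -0.069, 0.0314]
tool_rot: [[-1.0, 0.021, 0.001], [0.021, 1.0, -0.0], [-0.001, -0.0, -1.0]]
force: [-2.8, 0.3, 7.0]
width: 0.678
finger_force: 65.7
```

Request:
play_rows:
  steps: "0 0 -0.001 0;0 0 -0.002 0;0 0 -0.003 0;0 0 -0.004 0;0 0 -0.005 0"

```text
time_s: 17.95
ee_pos: [0.5513, -0.069, 0.0266]
tool_rot: [[-1.0, 0.021, 0.001], [0.021, 1.0, -0.0], [-0.001, -0.0, -1.0]]
force: [-3.1, 0.5, 7.4]
width: 0.681
finger_force: 65.8
```

Now release, close and press.

Request:
play_rows:
  steps: "0 0 0 0;0 0 0 0;0 0 0 0;0 0 0.02 0;0 0 0.055 0"
  hand: 0.85

```text
time_s: 18.45
ee_pos: [0.5484, -0.0684, 0.0785]
tool_rot: [[-1.0, 0.021, -0.006], [0.021, 1.0, 0.002], [0.006, 0.001, -1.0]]
force: [0.8, 0.4, -0.5]
width: 0.845
finger_force: 0.0
```

Request:
play_rows:
  steps: "0 0 0 0;0 0 0 0;0 0 0 0;0 0 0 0;0 0 0 0"
  hand: 0

```text
time_s: 18.95
ee_pos: [0.5502, -0.0688, 0.0794]
tool_rot: [[-1.0, 0.021, -0.002], [0.021, 1.0, 0.001], [0.002, 0.001, -1.0]]
force: [-0.5, 0.3, 0.4]
width: 0.008
finger_force: 0.0
```

Request:
play_rows:
  steps: "0 0 -0.015 0;0 0 -0.025 0;0 0 -0.029 0;0 0 -0.031 0;0 0 -0.033 0"

```text
time_s: 19.45
ee_pos: [0.5511, -0.069, 0.0474]
tool_rot: [[-1.0, 0.021, -0.0], [0.021, 1.0, 0.0], [0.0, 0.0, -1.0]]
force: [-0.3, -0.1, 0.3]
width: 0.002
finger_force: 0.0
```

Request:
play_rows:
  steps: "0 0 -0.001 0;0 0 -0.002 0;0 0 -0.003 0;0 0 -0.004 0;0 0 -0.004 0"

```text
time_s: 19.95
ee_pos: [0.551, -0.069, 0.0434]
tool_rot: [[-1.0, 0.021, -0.0], [0.021, 1.0, 0.0], [0.0, 0.0, -1.0]]
force: [0.5, -0.7, -0.4]
width: -0.001
finger_force: 0.0
```

Request:
play_rows:
  steps: "0 0 -0.002 0;0 0 -0.003 0;0 0 -0.004 0;0 0 -0.005 0;0 0 -0.006 0"

```text
time_s: 20.45
ee_pos: [0.5512, -0.069, 0.0399]
tool_rot: [[-1.0, 0.021, 0.001], [0.021, 1.0, -0.0], [-0.001, -0.0, -1.0]]
force: [-8.7, 1.9, 26.5]
width: 0.002
finger_force: 12.9
```

Request:
play_rows:
  steps: "0 0 -0.001 0;0 0 -0.001 0;0 0 -0.001 0"

```text
time_s: 20.75
ee_pos: [0.5511, -0.069, 0.0398]
tool_rot: [[-1.0, 0.021, 0.002], [0.021, 1.0, -0.001], [-0.002, -0.001, -1.0]]
force: [-9.7, 3.5, 25.7]
width: -0.0
finger_force: 12.8
```

Yellow is flush. Red is next.

Request:
play_rows:
  steps: "0 0 0.045 0;0 0 0.09 6;-0.02 -0.02 0.13 12;-0.05 -0.05 0.155 19;-0.08 -0.085 0.16 19"
  hand: 0.82

```text
time_s: 21.25
ee_pos: [0.4726, -0.1552, 0.2003]
tool_rot: [[-0.951, -0.31, 0.007], [-0.31, 0.951, -0.003], [-0.005, -0.005, -1.0]]
force: [0.6, -1.2, 0.1]
width: 0.817
finger_force: 0.0
```

Request:
play_rows:
  steps: "-0.03 -0.035 0 0;-0.05 -0.055 0 0;-0.05 -0.055 0 0;-0.05 -0.055 0 0;-0.05 -0.055 0 0"

```text
time_s: 21.75
ee_pos: [0.4215, -0.2085, 0.1964]
tool_rot: [[-0.952, -0.306, 0.0], [-0.306, 0.952, 0.0], [-0.0, 0.0, -1.0]]
force: [-0.9, 0.3, -0.5]
width: 0.825
finger_force: 0.0
```

```bash
python3 - <<'E'
from h import *
print(pose()); a,V=look('w7')
q=cover(a,V,'red',np.array((.42,-.207)))
print(q,onz(V,q[1],.012)[0]); b,W=load('w2'); print(tri(V,q[1],W,cover(b,W,'red',(.42,-.207))[1]))
E
```

```text
(21.75, array([ 0.4215, -0.2085,  0.1964]), 'yaw_y', np.float64(107.84), 'F', array([-0.9,  0.3, -0.5]), 'w', 0.825, 'ff', 0.0)
((array([ 0.4209986 , -0.20852182]), [np.float64(60.9), np.float64(110.8)], np.float32(18.018322)), array([327.5, 201. ])) [ 0.44799381 -0.19987451  0.012     ]
[[ 4.48051289e-01 -1.99956073e-01  1.25696352e-02  4.16143798e-04]]
```

Request:
play_rows:
  steps: "0 0 -0.05 0;0 0 -0.1 0;0 0 -0.15 0;0 0 -0.175 0;0 0 -0.185 0"

```text
time_s: 22.3
ee_pos: [0.4193, -0.2066, 0.0085]
tool_rot: [[-0.952, -0.307, -0.005], [-0.307, 0.952, 0.003], [0.003, 0.005, -1.0]]
force: [-1.2, 0.3, 0.2]
width: 0.82
finger_force: 0.0
```

Request:
play_rows:
  steps: "0 0 -0.005 0;0 0 -0.01 0;0 0 -0.013 0;0 0 -0.014 0;0 0 -0.014 0"

```text
time_s: 22.8
ee_pos: [0.4216, -0.2094, -0.0019]
tool_rot: [[-0.952, -0.305, 0.001], [-0.305, 0.952, -0.001], [-0.001, -0.001, -1.0]]
force: [-1.7, 0.8, -0.8]
width: 0.82
finger_force: 0.0
```

Request:
play_rows:
  steps: "0 0 -0.001 0;0 0 -0.001 0;0 0 -0.001 0;0 0 -0.001 0;0 0 -0.001 0"
  hand: 0.5
  squeeze: 60

```text
time_s: 23.3
ee_pos: [0.4216, -0.2093, -0.0023]
tool_rot: [[-0.952, -0.305, 0.001], [-0.305, 0.952, -0.001], [-0.001, -0.001, -1.0]]
force: [-1.6, 0.3, 8.6]
width: 0.685
finger_force: 63.4
```

Request:
play_rows:
  steps: "0 0 0.03 0;0 0 0.08 0;0 0 0.12 0;0.01 0.03 0.14 0;0.025 0.07 0.14 -8"

```text
time_s: 23.8
ee_pos: [0.4481, -0.1427, 0.1405]
tool_rot: [[-0.985, -0.17, 0.007], [-0.17, 0.985, -0.004], [-0.006, -0.005, -1.0]]
force: [0.8, 0.7, -2.3]
width: 0.681
finger_force: 66.7
```

Request:
play_rows:
  steps: "0.016 0.045 0 -8;0.032 0.09 0 -16.4;0.048 0.135 0 -16.4;0.064 0.182 0 -16.4;0.08 0.227 0 -16.4"

```text
time_s: 24.3
ee_pos: [0.524, 0.0837, 0.1365]
tool_rot: [[-0.994, 0.109, 0.0], [0.109, 0.994, -0.0], [-0.0, -0.0, -1.0]]
force: [0.9, -1.0, -0.7]
width: 0.678
finger_force: 66.7
```

Request:
play_rows:
  steps: "0.016 0.045 0 0;0.032 0.09 -0.02 0;0.048 0.135 -0.05 0;0.048 0.137 -0.068 0;0.048 0.137 -0.068 0"

```text
time_s: 24.8
ee_pos: [0.569, 0.2199, 0.0645]
tool_rot: [[-0.994, 0.105, -0.007], [0.105, 0.994, -0.002], [0.006, -0.002, -1.0]]
force: [-0.4, -0.0, -2.0]
width: 0.678
finger_force: 66.6
```

Request:
play_rows:
  steps: "0 0 0 0;0 0 0 0;0 0 0 0"

```text
time_s: 25.1
ee_pos: [0.5729, 0.2179, 0.0702]
tool_rot: [[-0.994, 0.11, 0.002], [0.11, 0.994, 0.001], [-0.002, 0.001, -1.0]]
force: [0.1, 0.3, -1.4]
width: 0.681
finger_force: 66.6
```

Request:
play_rows:
  steps: "0.001 0.008 0 0;0.001 0.008 0 0;0.001 0.008 -0.01 0;0.001 0.008 -0.015 0;0.001 0.008 -0.02 0"

```text
time_s: 25.6
ee_pos: [0.5722, 0.2266, 0.0474]
tool_rot: [[-0.994, 0.108, -0.001], [0.108, 0.994, -0.0], [0.001, -0.001, -1.0]]
force: [-0.2, 0.0, -1.7]
width: 0.681
finger_force: 66.7
```

Request:
play_rows:
  steps: "0 0 0 0;0 0 0 0;0 0 0 0"

```text
time_s: 25.9
ee_pos: [0.5731, 0.2269, 0.0486]
tool_rot: [[-0.994, 0.108, 0.0], [0.108, 0.994, 0.0], [-0.0, 0.0, -1.0]]
force: [-0.6, -0.4, -2.4]
width: 0.683
finger_force: 66.7
```

```bash
python3 - <<'E'
from h import *
print(pose()); a,V=look('w8'); cv2.imwrite('pics/w8.png',a[60:400,160:500])
E
```

```text
(25.9, array([0.5731, 0.2269, 0.0486]), 'yaw_y', np.float64(83.78), 'F', array([-0.6, -0.4, -2.4]), 'w', 0.683, 'ff', 66.7)
```

View pics/w8.png

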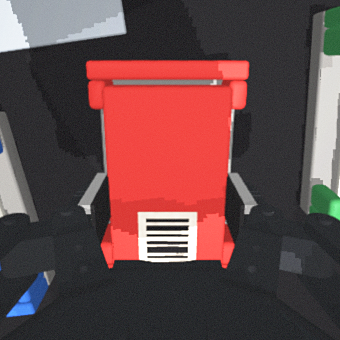

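The red cover is centred over the red dock (walls at columns 87–248, cover 103–231) and squarely aligned. I'll lower it with a 1 mm correction and press.

Request:
play_rows:
  steps: "0.001 -0.001 -0.004 0;0.001 -0.001 -0.008 0;0.001 -0.001 -0.01 0;0.001 -0.001 -0.011 0;0.001 -0.001 -0.012 0"

```text
time_s: 26.45
ee_pos: [0.5738, 0.2258, 0.0362]
tool_rot: [[-0.994, 0.108, -0.0], [0.108, 0.994, 0.0], [0.0, 0.0, -1.0]]
force: [0.2, 0.7, -1.7]
width: 0.683
finger_force: 66.7
```

Request:
play_rows:
  steps: "0 0 -0.001 0;0 0 -0.002 0;0 0 -0.003 0;0 0 -0.004 0;0 0 -0.005 0"

```text
time_s: 26.95
ee_pos: [0.5739, 0.2258, 0.0316]
tool_rot: [[-0.994, 0.108, 0.0], [0.108, 0.994, 0.0], [-0.0, 0.0, -1.0]]
force: [-2.3, 0.2, 5.9]
width: 0.679
finger_force: 67.5
```

Request:
play_rows:
  steps: "0 0 -0.001 0;0 0 -0.002 0;0 0 -0.003 0;0 0 -0.004 0;0 0 -0.005 0"

```text
time_s: 27.45
ee_pos: [0.5739, 0.2258, 0.0277]
tool_rot: [[-0.994, 0.108, 0.001], [0.108, 0.994, 0.0], [-0.001, 0.0, -1.0]]
force: [-3.1, -0.7, 6.7]
width: 0.681
finger_force: 67.5
```

Request:
play_rows:
  steps: "0 0 -0.001 0;0 0 -0.001 0;0 0 -0.001 0;0 0 -0.001 0"

```text
time_s: 27.85
ee_pos: [0.574, 0.2258, 0.0265]
tool_rot: [[-0.994, 0.108, 0.001], [0.108, 0.994, 0.0], [-0.001, 0.0, -1.0]]
force: [-2.9, -0.2, 5.8]
width: 0.681
finger_force: 67.5
```

Request:
play_rows:
  steps: "0 0 0 0;0 0 0 0;0 0 0 0;0 0 0.02 0;0 0 0.055 0"
  hand: 0.85

```text
time_s: 28.35
ee_pos: [0.5713, 0.2251, 0.0781]
tool_rot: [[-0.994, 0.108, -0.006], [0.108, 0.994, -0.002], [0.006, -0.002, -1.0]]
force: [0.8, 0.4, 0.0]
width: 0.852
finger_force: 0.0
```

Request:
play_rows:
  steps: "0 0 0 0;0 0 0 0;0 0 0 0;0 0 0 0;0 0 0 0"
  hand: 0

```text
time_s: 28.85
ee_pos: [0.573, 0.2255, 0.0793]
tool_rot: [[-0.994, 0.108, -0.002], [0.108, 0.994, -0.001], [0.002, -0.001, -1.0]]
force: [0.3, 0.3, -0.5]
width: 0.006
finger_force: 0.0
```

Request:
play_rows:
  steps: "0 0 -0.015 0;0 0 -0.025 0;0 0 -0.029 0;0 0 -0.033 0;0 0 -0.035 0"

```text
time_s: 29.35
ee_pos: [0.5737, 0.2258, 0.0451]
tool_rot: [[-0.994, 0.108, -0.0], [0.108, 0.994, -0.0], [0.0, -0.0, -1.0]]
force: [0.5, 0.2, 0.6]
width: -0.004
finger_force: 0.0
```

Request:
play_rows:
  steps: "0 0 -0.001 0;0 0 -0.002 0;0 0 -0.003 0;0 0 -0.004 0;0 0 -0.004 0"

```text
time_s: 29.85
ee_pos: [0.5739, 0.2258, 0.0415]
tool_rot: [[-0.994, 0.108, 0.0], [0.108, 0.994, 0.0], [-0.0, 0.0, -1.0]]
force: [0.1, 0.5, 0.3]
width: -0.003
finger_force: 0.0
```

Request:
play_rows:
  steps: "0 0 -0.002 0;0 0 -0.003 0;0 0 -0.004 0;0 0 -0.005 0;0 0 -0.005 0"

```text
time_s: 30.35
ee_pos: [0.5742, 0.2259, 0.0399]
tool_rot: [[-0.994, 0.108, 0.002], [0.108, 0.994, 0.0], [-0.002, 0.001, -1.0]]
force: [-7.3, -2.1, 21.7]
width: -0.003
finger_force: 10.5
```

Red is flush, so all three covers are down. Next I'll look at the scanner and pad with the tool turned for the handle grasp.

Request:
play_rows:
  steps: "0 0 0.05 0;0 0 0.1 -8;-0.02 -0.01 0.14 -16;-0.05 -0.03 0.16 -24;-0.08 -0.05 0.18 -32"
  hand: 0.7

```text
time_s: 30.85
ee_pos: [0.4939, 0.1756, 0.2182]
tool_rot: [[-0.782, 0.623, 0.003], [0.623, 0.782, 0.001], [-0.002, 0.002, -1.0]]
force: [0.2, -0.2, 0.0]
width: 0.698
finger_force: 0.0
```

Request:
play_rows:
  steps: "-0.02 -0.01 0.01 -8;-0.04 -0.02 0.02 -16;-0.06 -0.03 0.03 -24;-0.07 -0.03 0.03 -32;-0.07 -0.03 0.03 -40"

```text
time_s: 31.35
ee_pos: [0.4227, 0.1456, 0.2471]
tool_rot: [[-0.198, 0.98, 0.001], [0.98, 0.198, 0.0], [0.0, 0.001, -1.0]]
force: [0.5, 0.7, 0.5]
width: 0.702
finger_force: 0.0
```

Request:
play_rows:
  steps: "0 0 0 -8;0 0 0 -12;0 0 0 -12;0 0 0 -12"

```text
time_s: 31.75
ee_pos: [0.4238, 0.1458, 0.2465]
tool_rot: [[0.002, 1.0, 0.0], [1.0, -0.002, 0.0], [0.0, 0.0, -1.0]]
force: [-0.5, -0.3, 0.3]
width: 0.699
finger_force: 0.0
```

```bash
python3 - <<'E'
from h import *
print(pose(),telemetry.get_obs()['joints'].round(2)); a,V=look('w9'); cv2.imwrite('pics/w9.png',a); cv2.imwrite('pics/top9.png',capture('top'))
E
```

```text
(31.75, array([0.4238, 0.1458, 0.2465]), 'yaw_y', np.float64(-0.13), 'F', array([-0.5, -0.3,  0.3]), 'w', 0.699, 'ff', 0.0) [ 0.19  0.12 -0.22  1.23  0.    1.76]
```

View pics/w9.png

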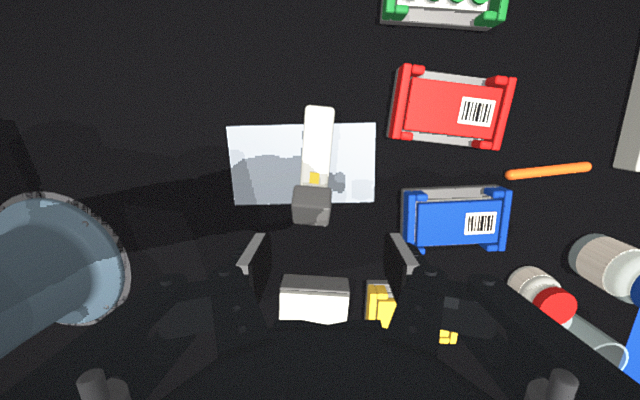

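Wrist view: handle at (305–335,105–190), grey head (292–331,187–224) pointing -y, pad corners about (227,126),(377,122),(375,203),(234,205). The red and blue covers lie in their docks with labels at (477,111) and (481,223).

```bash
python3 - <<'E'
from h import *
a,V=load('w9'); b,W=load('w2')
def orange(im,box):
    x0,y0,x1,y1=box; h=cv2.cvtColor(im,cv2.COLOR_BGR2HSV); m=cv2.inRange(h,(15,110,120),(32,255,255)); z=np.zeros_like(m); z[y0:y1,x0:x1]=m[y0:y1,x0:x1]
    p=np.argwhere(z)[:,::-1]; return p.mean(0),len(p)
oa=orange(a,(295,160,335,195)); ob=orange(b,(405,130,440,170)); print(oa,ob,tri(V,oa[0],W,ob[0]))
f=a.astype(int); B,G,R=f[...,0],f[...,1],f[...,2]
box=np.zeros(B.shape,bool); box[95:200,220:385]=1
print(a[115,318],a[150,318],a[140,260],a[140,360],a[180,250])
hm=(R-B>-4)&(R>150)&box
k=max(cv2.findContours(cv2.morphologyEx(hm.astype(np.uint8),cv2.MORPH_OPEN,np.ones((3,3))),0,1)[0],key=cv2.contourArea)
print(cv2.boundingRect(k),rect(onz(V,k[:,0],.039)[:,:2]))
pm=(V is not None)&(B>90)&(box|False); bb=np.zeros(B.shape,bool); bb[118:212,222:385]=1
pm=((B>75)&bb).astype(np.uint8)
k=max(cv2.findContours(cv2.morphologyEx(pm,cv2.MORPH_OPEN,np.ones((3,3))),0,1)[0],key=cv2.contourArea)
print('pad',cv2.boundingRect(k),rect(onz(V,k[:,0],.003)[:,:2]))
h=cv2.cvtColor(a,cv2.COLOR_BGR2HSV)
# covers' labels
for c,xy in(('blue',(.597,.08)),('red',(.574,.226))):
    q=cover(a,V,c,np.array(xy),.04); print(c,q[0],onz(V,q[1],.04)[0])
E
```

```text
(array([313.95698925, 177.5483871 ]), 93) (array([419.5, 149. ]), 24) [[0.40751841 0.14386926 0.04891414 0.00063358]]
[255 255 255] [255 255 255] [248 244 240] [253 251 250] [155 151 142]
(300, 105, 35, 83) (array([0.41102859, 0.17984164]), [np.float64(36.0), np.float64(98.7)], np.float32(84.759155))
pad (226, 118, 150, 94) (array([0.38920609, 0.15005585]), [np.float64(129.7), np.float64(201.9)], np.float32(0.7592171))
blue (array([0.59504071, 0.08230788]), [np.float64(92.3), np.float64(142.6)], np.float32(2.4860368)) [0.58371166 0.11762882 0.04      ]
red (array([0.5728349 , 0.22637506]), [np.float64(86.7), np.float64(141.4)], np.float32(-6.1487556)) [0.60284146 0.22259887 0.04      ]
```

```bash
python3 - <<'E'
from h import *
a,V=load('w9')
m=np.zeros(a.shape[:2],np.uint8); m[118:212,222:290]=1; m[118:212,345:385]=1
m&=(a[...,0]>75).astype(np.uint8); m=cv2.morphologyEx(m,cv2.MORPH_OPEN,np.ones((3,3)))
p=np.argwhere(m)[:,::-1]; print('pad',rect(onz(V,p,.003)[:,:2]))
h=cv2.cvtColor(a,cv2.COLOR_BGR2HSV)
for n,(u,v) in(('red',(477,111)),('blue',(481,223))):
    w=np.zeros(a.shape[:2],np.uint8); w[v-19:v+19,u-22:u+22]=(h[v-19:v+19,u-22:u+22,1]<90)&True
    w=cv2.morphologyEx(w,cv2.MORPH_CLOSE,np.ones((7,7)))
    k=max(cv2.findContours(w,0,1)[0],key=cv2.contourArea); print(n,rect(onz(V,k[:,0],.04)[:,:2]))
E
```

```text
pad (array([0.38929855, 0.1527804 ]), [np.float64(111.4), np.float64(201.6)], np.float32(1.1683364))
red (array([0.60288507, 0.22246579]), [np.float64(31.5), np.float64(41.6)], np.float32(-6.422596))
blue (array([0.62699438, 0.08051434]), [np.float64(31.8), np.float64(41.9)], np.float32(2.4697773))
```

Request:
play_rows:
  steps: "-0.014 0.021 -0.05 -5;-0.014 0.021 -0.1 -5;-0.014 0.021 -0.13 -5;-0.014 0.021 -0.15 -5;-0.014 0.021 -0.16 -5"

```text
time_s: 32.35
ee_pos: [0.408, 0.1664, 0.0844]
tool_rot: [[0.09, 0.996, -0.004], [0.996, -0.09, -0.001], [-0.001, -0.004, -1.0]]
force: [-0.2, -0.3, -0.5]
width: 0.699
finger_force: 0.0
```

Request:
play_rows:
  steps: "0 0 0 0;0 0 0 0"

```text
time_s: 32.55
ee_pos: [0.4108, 0.167, 0.0874]
tool_rot: [[0.091, 0.996, 0.002], [0.996, -0.091, 0.0], [0.0, 0.002, -1.0]]
force: [-0.1, 0.7, -0.5]
width: 0.702
finger_force: 0.0
```

Request:
play_rows:
  steps: "-0.001 0 -0.04 0;-0.001 0 -0.065 0;-0.001 0 -0.075 0;-0.001 0 -0.079 0;-0.001 0 -0.08 0"

```text
time_s: 33.05
ee_pos: [0.41, 0.1671, 0.0074]
tool_rot: [[0.091, 0.996, 0.002], [0.996, -0.091, 0.0], [0.001, 0.002, -1.0]]
force: [0.1, 1.1, 0.0]
width: 0.698
finger_force: 0.0
```

Request:
play_rows:
  steps: "0 0 0 0;0 0 0 0;0 0 0 0;0 0 0 0;0 0 0 0"
  hand: 0.1
  squeeze: 60

```text
time_s: 33.55
ee_pos: [0.4103, 0.1672, 0.0078]
tool_rot: [[0.091, 0.996, 0.003], [0.996, -0.091, 0.001], [0.001, 0.003, -1.0]]
force: [0.9, -0.2, 6.3]
width: 0.416
finger_force: 60.9
```

The scanner is gripped at 35 mm. I'll lift it and swing it to heading 0, aiming at blue.

Request:
play_rows:
  steps: "0 0 0.02 0;0 0 0.05 0;0 -0.01 0.074 8;0.01 -0.02 0.074 16;0.02 -0.03 0.074 24"

```text
time_s: 34.05
ee_pos: [0.4297, 0.1367, 0.0817]
tool_rot: [[-0.328, 0.945, 0.002], [0.945, 0.328, 0.0], [-0.0, 0.002, -1.0]]
force: [1.0, -0.5, -2.5]
width: 0.411
finger_force: 60.6
```

Request:
play_rows:
  steps: "0.01 -0.01 0 8;0.02 -0.02 0 16;0.03 -0.03 0 24;0.04 -0.04 0 32;0.049 -0.057 0 40"

```text
time_s: 34.55
ee_pos: [0.478, 0.0798, 0.0805]
tool_rot: [[-0.859, 0.513, -0.0], [0.513, 0.859, 0.0], [0.0, 0.0, -1.0]]
force: [0.4, 0.5, -3.3]
width: 0.411
finger_force: 60.5
```

Request:
play_rows:
  steps: "0 0 0 8;0 0 0 16;0 0 0 24;0 0 0 31.2;0 0 0 31.2"

```text
time_s: 35.05
ee_pos: [0.4775, 0.0798, 0.0805]
tool_rot: [[-1.0, 0.001, -0.0], [0.001, 1.0, 0.0], [0.0, 0.0, -1.0]]
force: [0.4, -0.7, -2.3]
width: 0.412
finger_force: 60.5
```

Request:
play_rows:
  steps: "0 0 0 0;0 0 0 0;0 0 0 0"

```text
time_s: 35.35
ee_pos: [0.4778, 0.0798, 0.0805]
tool_rot: [[-1.0, 0.001, -0.0], [0.001, 1.0, 0.0], [0.0, 0.0, -1.0]]
force: [0.3, -0.1, -2.3]
width: 0.411
finger_force: 60.5
```

```bash
python3 - <<'E'
from h import *
print(pose()); a,V=look('w10'); cv2.imwrite('pics/s10.png',capture('scene')[100:320,150:500]); cv2.imwrite('pics/w10.png',a)
E
```

```text
(35.35, array([0.4778, 0.0798, 0.0805]), 'yaw_y', np.float64(89.93), 'F', array([ 0.3, -0.1, -2.3]), 'w', 0.411, 'ff', 60.5)
```

View pics/w10.png

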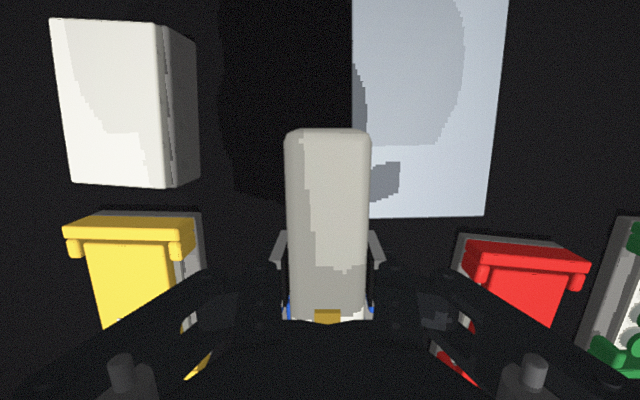

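The handle sits straight in the fingers (284–371, tail at row 130). I'll check its pitch numerically.

```bash
python3 - <<'E'
from h import *
a,V=load('w10'); T=np.array([.4778,.0798,.0805])
for p in(0,-4,4):
    c,s=np.cos(np.radians(p)),np.sin(np.radians(p)) # + = nose up
    for X in(-.062,):
        for z in(.0312,-.0048):
            # rotate about grasp point (0,0,.019)
            dz=z-.019; q=[X*c-dz*s, X*s+dz*c+.019]
            print(p,z,proj(V,[T+[q[0],-.018,q[1]],T+[q[0],.018,q[1]]]).round(1).tolist())
E
```

```text
0 0.0312 [[282.1, 131.3], [374.7, 131.2]]
0 -0.0048 [[292.9, 128.7], [363.2, 128.6]]
-4 0.0312 [[280.5, 134.4], [376.5, 134.3]]
-4 -0.0048 [[291.8, 125.8], [364.4, 125.8]]
4 0.0312 [[283.7, 129.1], [373.0, 129.0]]
4 -0.0048 [[294.0, 132.0], [362.1, 131.9]]
```

View pics/s10.png

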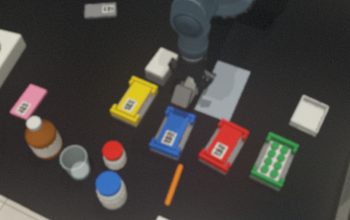

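Request:
play_rows:
  steps: "0.002 0.001 0 0;0.002 0.001 0 0;0.002 0.001 0 0;0.002 0.001 0 0;0.002 0.001 0 0"

```text
time_s: 35.95
ee_pos: [0.4798, 0.0808, 0.0805]
tool_rot: [[-1.0, 0.0, -0.0], [0.0, 1.0, 0.0], [0.0, 0.0, -1.0]]
force: [-0.1, 0.3, -2.5]
width: 0.409
finger_force: 60.5
```

Request:
play_rows:
  steps: "0 0 0 0;0 0 0 0;0 0 0 0;0 0 0 0;0 0 0 0"

```text
time_s: 36.45
ee_pos: [0.4799, 0.0808, 0.0805]
tool_rot: [[-1.0, 0.0, -0.0], [0.0, 1.0, 0.0], [0.0, 0.0, -1.0]]
force: [-0.0, -0.6, -2.2]
width: 0.413
finger_force: 60.5
```

Request:
play_rows:
  steps: "0 0 0 0;0 0 0 0;0 0 0 0;0 0 0 0;0 0 0 0"

```text
time_s: 36.95
ee_pos: [0.4799, 0.0808, 0.0805]
tool_rot: [[-1.0, 0.0, 0.0], [0.0, 1.0, 0.0], [-0.0, 0.0, -1.0]]
force: [-0.8, 0.8, -2.8]
width: 0.412
finger_force: 60.5
```

Request:
play_rows:
  steps: "0 0 0 0;0 0 0 0;0 0 0 0;0 0 0 0;0 0 0 0"

```text
time_s: 37.45
ee_pos: [0.4799, 0.0808, 0.0805]
tool_rot: [[-1.0, 0.0, -0.0], [0.0, 1.0, 0.0], [0.0, 0.0, -1.0]]
force: [0.2, -0.1, -2.0]
width: 0.416
finger_force: 60.5
```

Pitch is about 0°, and blue has been held steady for about 2 s. The scene crop shows all three covers seated. Now yellow.

Request:
play_rows:
  steps: "-0.015 -0.045 0 0;-0.03 -0.09 0 0;-0.0465 -0.13 0 0;-0.0465 -0.1505 0 0;-0.0465 -0.1505 0 0"

```text
time_s: 37.95
ee_pos: [0.4335, -0.0721, 0.0808]
tool_rot: [[-1.0, 0.005, 0.001], [0.005, 1.0, -0.001], [-0.001, -0.001, -1.0]]
force: [0.6, 1.1, -1.6]
width: 0.415
finger_force: 61.1
```

Request:
play_rows:
  steps: "0 0 0 0;0 0 0 0;0 0 0 0;0 0 0 0;0 0 0 0"

```text
time_s: 38.45
ee_pos: [0.4335, -0.0691, 0.0804]
tool_rot: [[-1.0, -0.001, -0.0], [-0.001, 1.0, 0.0], [0.0, 0.0, -1.0]]
force: [-0.1, -0.4, -2.5]
width: 0.411
finger_force: 61.1
```

Request:
play_rows:
  steps: "0 0 0 0;0 0 0 0;0 0 0 0;0 0 0 0;0 0 0 0"

```text
time_s: 38.95
ee_pos: [0.4334, -0.0697, 0.0805]
tool_rot: [[-1.0, 0.0, 0.0], [0.0, 1.0, 0.0], [-0.0, 0.0, -1.0]]
force: [-0.1, -0.1, -2.6]
width: 0.412
finger_force: 61.1
```

Request:
play_rows:
  steps: "0 0 0 0;0 0 0 0;0 0 0 0;0 0 0 0;0 0 0 0"

```text
time_s: 39.45
ee_pos: [0.4334, -0.0697, 0.0805]
tool_rot: [[-1.0, 0.0, 0.0], [0.0, 1.0, 0.0], [-0.0, 0.0, -1.0]]
force: [0.1, -0.1, -1.5]
width: 0.412
finger_force: 61.1
```

Request:
play_rows:
  steps: "0 0 0 0;0 0 0 0;0 0 0 0;0 0 0 0;0 0 0 0"

```text
time_s: 39.95
ee_pos: [0.4334, -0.0697, 0.0805]
tool_rot: [[-1.0, 0.0, 0.0], [0.0, 1.0, 0.0], [-0.0, 0.0, -1.0]]
force: [-1.1, -0.0, -2.1]
width: 0.41
finger_force: 61.1
```

```bash
python3 - <<'E'
from h import *
print(pose()); a,V=view('scene')
for n,xy in(('blue',(.597,.08)),('yellow',(.5511,-.069)),('red',(.574,.226))):
    k=[k for k in blobs(a,n,300) if np.linalg.norm(onz(V,cv2.minAreaRect(k)[0],.04)[0,:2]-xy)<.05][0]
    ins=np.zeros(a.shape[:2],np.uint8); cv2.drawContours(ins,[cv2.convexHull(k)],-1,255,-1); ins=cv2.erode(ins,np.ones((3,3)))
    w=((cv2.cvtColor(a,cv2.COLOR_BGR2HSV)[...,1]<70)&(ins>0)).astype(np.uint8); w=cv2.morphologyEx(w,cv2.MORPH_CLOSE,np.ones((3,3)))
    for c in cv2.findContours(w,0,1)[0]:
        if cv2.contourArea(c)>15: print(n,cv2.contourArea(c),onz(V,cv2.minAreaRect(c)[0],.04)[0].round(4))
E
```

```text
(39.95, array([ 0.4334, -0.0697,  0.0805]), 'yaw_y', np.float64(89.98), 'F', array([-1.1, -0. , -2.1]), 'w', 0.41, 'ff', 61.1)
blue 139.5 [0.6246 0.0795 0.04  ]
blue 73.5 [0.5985 0.1155 0.04  ]
blue 77.0 [0.6022 0.0419 0.04  ]
yellow 86.5 [ 0.5769 -0.0728  0.04  ]
yellow 69.0 [ 0.5582 -0.0307  0.04  ]
yellow 24.0 [ 0.5515 -0.1106  0.04  ]
red 126.0 [0.6001 0.2206 0.04  ]
red 79.5 [0.581  0.2609 0.04  ]
red 52.5 [0.5749 0.1873 0.04  ]
```

The labels agree with the aims. Now red.

Request:
play_rows:
  steps: "0 0.048 0 0;0 0.096 0 0;0 0.144 0 0;0 0.192 0 0;0.01 0.239 0 0"

```text
time_s: 40.5
ee_pos: [0.4418, 0.171, 0.0804]
tool_rot: [[-1.0, 0.0, -0.001], [0.0, 1.0, -0.0], [0.001, -0.0, -1.0]]
force: [0.7, -0.7, -2.1]
width: 0.417
finger_force: 61.2
```

Request:
play_rows:
  steps: "0.0136 0.04 0 0;0.0136 0.0532 0 0;0.0136 0.0532 0 0;0.0136 0.0532 0 0;0.0136 0.0532 0 0"

```text
time_s: 41.0
ee_pos: [0.4563, 0.2211, 0.0802]
tool_rot: [[-1.0, 0.002, -0.001], [0.002, 1.0, -0.001], [0.001, -0.001, -1.0]]
force: [-0.2, -0.8, -2.3]
width: 0.41
finger_force: 61.4
```

Request:
play_rows:
  steps: "0 0 0 0;0 0 0 0;0 0 0 0;0 0 0 0;0 0 0 0"

```text
time_s: 41.5
ee_pos: [0.457, 0.2224, 0.0805]
tool_rot: [[-1.0, 0.001, 0.0], [0.001, 1.0, 0.0], [-0.0, 0.0, -1.0]]
force: [0.7, 0.1, -2.4]
width: 0.416
finger_force: 61.4
```

Request:
play_rows:
  steps: "0 0 0 0;0 0 0 0;0 0 0 0;0 0 0 0;0 0 0 0"

```text
time_s: 42.0
ee_pos: [0.457, 0.2226, 0.0805]
tool_rot: [[-1.0, 0.0, 0.0], [0.0, 1.0, 0.0], [-0.0, 0.0, -1.0]]
force: [-1.0, 0.6, -1.6]
width: 0.412
finger_force: 61.4
```

Request:
play_rows:
  steps: "0 0 0 0;0 0 0 0;0 0 0 0;0 0 0 0;0 0 0 0"

```text
time_s: 42.5
ee_pos: [0.457, 0.2225, 0.0805]
tool_rot: [[-1.0, 0.0, -0.0], [0.0, 1.0, 0.0], [0.0, 0.0, -1.0]]
force: [0.9, -0.6, -2.7]
width: 0.414
finger_force: 61.4
```

Request:
play_rows:
  steps: "0 0 0 0;0 0 0 0;0 0 0 0;0 0 0 0;0 0 0 0"

```text
time_s: 43.0
ee_pos: [0.457, 0.2225, 0.0805]
tool_rot: [[-1.0, 0.0, 0.0], [0.0, 1.0, 0.0], [-0.0, 0.0, -1.0]]
force: [-0.3, -0.4, -1.2]
width: 0.415
finger_force: 61.4
```

Request:
play_rows:
  steps: "-0.03 -0.026 0 1.2;-0.06 -0.052 0 1.2;-0.0805 -0.07 0 1.2;-0.0805 -0.07 -0.02 1.2;-0.0805 -0.07 -0.04 1.2"

```text
time_s: 43.5
ee_pos: [0.3767, 0.1522, 0.0407]
tool_rot: [[-1.0, -0.02, 0.002], [-0.02, 1.0, 0.001], [-0.002, 0.001, -1.0]]
force: [-0.1, 1.3, -2.2]
width: 0.413
finger_force: 61.4
```

Request:
play_rows:
  steps: "0 0 -0.012 0;0 0 -0.02 0;0 0 -0.026 0;0 0 -0.029 0;0 0 -0.029 0"

```text
time_s: 44.0
ee_pos: [0.3766, 0.1526, 0.0114]
tool_rot: [[-1.0, -0.021, -0.0], [-0.021, 1.0, 0.0], [0.0, 0.0, -1.0]]
force: [-0.3, 0.1, -2.4]
width: 0.408
finger_force: 61.4
```

Request:
play_rows:
  steps: "0 0 -0.001 0;0 0 -0.002 0;0 0 -0.003 0;0 0 -0.003 0;0 0 -0.003 0"

```text
time_s: 44.5
ee_pos: [0.3765, 0.1525, 0.0085]
tool_rot: [[-1.0, -0.021, 0.0], [-0.021, 1.0, 0.0], [-0.0, 0.0, -1.0]]
force: [0.6, -0.5, -1.6]
width: 0.411
finger_force: 61.4
```

Request:
play_rows:
  steps: "0 0 -0.0005 0;0 0 -0.001 0;0 0 -0.001 0"

```text
time_s: 44.8
ee_pos: [0.3766, 0.1525, 0.0078]
tool_rot: [[-1.0, -0.021, 0.0], [-0.021, 1.0, 0.0], [-0.0, 0.0, -1.0]]
force: [-1.0, 0.2, 4.9]
width: 0.411
finger_force: 62.1
```

Request:
play_rows:
  steps: "0 0 0 0;0 0 0 0;0 0 0 0;0 0 0 0;0 0 0 0"
  hand: 0.75

```text
time_s: 45.3
ee_pos: [0.3765, 0.1525, 0.0074]
tool_rot: [[-1.0, -0.021, -0.0], [-0.021, 1.0, 0.0], [-0.0, 0.0, -1.0]]
force: [0.5, 0.6, 0.3]
width: 0.752
finger_force: 0.0
```

Request:
play_rows:
  steps: "0 0 0.03 0;0 0 0.07 0;0 0 0.12 0;0 0 0.17 0;0 0 0.22 0"

```text
time_s: 45.8
ee_pos: [0.3759, 0.1524, 0.2295]
tool_rot: [[-1.0, -0.021, 0.0], [-0.021, 1.0, 0.0], [-0.0, 0.0, -1.0]]
force: [0.7, 0.2, 0.5]
width: 0.753
finger_force: 0.0
```

Request:
play_rows:
  steps: "0 0 0 0;0 0 0 0;0 0 0 0"

```text
time_s: 46.1
ee_pos: [0.3756, 0.1523, 0.2263]
tool_rot: [[-1.0, -0.021, -0.002], [-0.021, 1.0, -0.0], [0.002, -0.0, -1.0]]
force: [-0.5, -0.4, -0.4]
width: 0.755
finger_force: 0.0
```

```bash
python3 - <<'E'
from h import *
print(pose()); a,V=look('w11'); cv2.imwrite('pics/w11.png',a)
E
```

```text
(46.1, array([0.3756, 0.1523, 0.2263]), 'yaw_y', np.float64(91.18), 'F', array([-0.5, -0.4, -0.4]), 'w', 0.755, 'ff', 0.0)
```

View pics/w11.png

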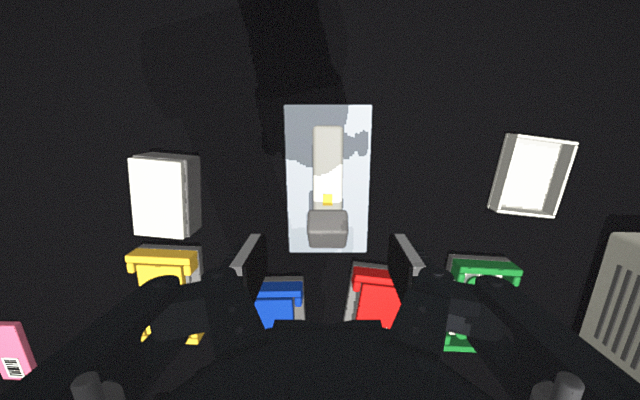

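The scanner lies flat lengthwise in the middle of the pad (pad 285–372 × 104–252, scanner centred at column 328). One last scene check, then I'll hand in.

```bash
python3 - <<'E'
from h import *
a=capture('scene'); cv2.imwrite('pics/end.png',cv2.resize(a[80:310,180:480],None,fx=2,fy=2,interpolation=cv2.INTER_CUBIC))
E
```

```text
(no output)
```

View pics/end.png

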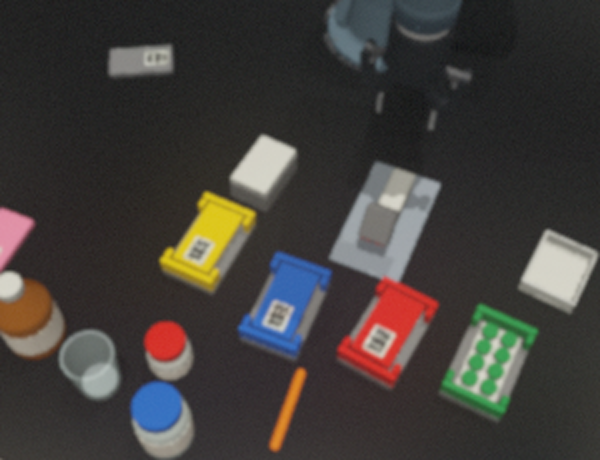

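The yellow (207,240), blue (287,300) and red (390,330) covers lie flush in their docks. The green dock stays empty because no green cover is present, and the scanner is on its pad.

```bash
python3 -c "
from workcell import bot
print(bot.job_done())"
```

```text
the job is handed in; nothing more can be done
None
```

The job is handed in: the blue, yellow and red covers are pressed flush, each label was aimed at for over a second in the order blue, yellow, red, and the scanner is back flat in the middle of its pad; there was no green cover on the bench.

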